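Close the veneer glue press evenly

ROBOT

A 6-joint arm with a two-finger parallel gripper is mounted at the origin on the work surface. World frame = base frame: x ahead of the robot, y to its left, z up, the work surface at z = 0. Lengths are in m, angles in rad, forces in N, time in s.
With the tool pointing down it reaches from about 0.35 to 0.85 m from the base axis. Payload 8.1 kg.
Tool frame: the origin (TCP) lies midway between the tips of the shut fingers; the grasp point (between the pads) lies 19 mm behind it (robot.grip_point_offset is the distance from the TCP to the grasp point, in m); z points along the fingers, y is the line along which they close (so a half turn about z gives the same grasp; the last joint's range is limited). The gripper opens to 93 mm and grips with 3 to 60 N. Pads are 15 mm wide; open, the fingers measure 128 mm over their backs; the gripper's body (75 mm by 188 mm) begins 65 mm behind the grasp point.
Start: joints at [1.091, 0.13, 1.488, -0, 1.523, -0.085], TCP at [0.231, 0.554, 0.219] pointing down, gripper open.
Joint ranges: [-2.96, 2.96], [-0.89, 2.26], [0.02, 2.5], [-1.34, 4.48], [0, 2.73], [-2.66, 2.66]. Speed limits (rad/s): [2.39, 2.39, 2.79, 3.14, 3.14, 3.14].

INTERFACE

Orientations are given as a rotation vector (axis times angle).
In Python, from plant import robot, read_camera, job gives the robot as it stands.
- The arm moves only by the shell command python3 -m inch 'ROWS' [FORCE]. ROWS is JSON, one flat list of numbers, 5 for each row, row after row: the shift along the world's x, y, z in mm, then the turn about the world's z in degrees, then the opening in per cent of the stroke, from 0 (shut) to 100 (fully open). In form: [dx, dy, dz, yaw, hand, dx, dy, dz, yaw, hand, ...]. A call has 1 to 10 rows; each row is the pose to reach, as a shift and turn from the pose commanded when the call began; what a row does not reach only later rows make up. A row lasts 1/12 s, in which the tool goes at most 41.7 mm and 7.16 degrees, less where a joint would pass 70% of its speed; a pose out of reach is approached as far as the arm can. A call with a gripper value outside its range is refused whole. The fingers move at their own pace and stop on an object; FORCE is the grip in N (left out, the last holds). Time passes only in rows, so rows that repeat a pose let the fingers close. It gives the time, the measured TCP pose, the force, the opening and the grip force at its end, in the units of the state.
- robot.read_state(): the state, without advancing time (a new reading comes with each control period).
- read_camera(name): name is "side" or "top"; returns a dict with "image" (480x640x3 uint8, blue, green, red), "K" (3x3 intrinsics, pixels), "extrinsics" (4x4, takes a point from world to camera coordinates). Camera axes: x right, y down, z forward; pixel columns grow to the right and rows downward; lengths in m; the calibration is good to about 2 mm. A picture is of the moment at which its call begins. There is no depth.
- job.close_job(): hands the job in; it is judged then, once.
The state is a dict: "t": time; "q": joint angles; "dq": joint speeds; "joint_torque": joint torques, N m; "tool_pos": TCP position; "orientation": TCP orientation; "force": force on the tool from outside, world axes, zero at the start; "wrist_torque": the same for the moment, N m; "opening": finger opening in m; "gripper_force": force on a finger pad.
Only numpy, scipy, OpenCV 4.12 (cv2) and the standard library are available. Lean on these libraries where they do the work, as an engineer would, in place of code of your own. Each camera call takes 0.05 s, during which the arm holds its last target. There are 200 camera calls.

TASK

Draw the wooden pressure plate out from under the low rack by its end lug and set it down on the bench, then take it by its centre handle and lower it gently onto the press bed, over the two dowels, until it lies flat. Snug its four bar knobs clockwise in star order, each time doing the diagonally opposite knob before starting the other pair: one round turning every knob about half-way, then a second round in star order to the stop, a quarter turn in all. Leave the tools and materials lying around where they are.

Things in the scene. Friction and masses are not known exactly. Their poses are not given: they have to be found in the camera images.
- plate_seat (a point): Centre of the underside of the loose plywood pressure plate: 180 mm (x) by 190 mm (y), 14 mm thick, about 0.5 kg, z up. It starts flat on the bench, half under the rack, its -x end with the lug sticking out towards the robot. Two through holes 16 mm across at (0, +-74 mm). On the bed it may lie either way round (half turn).
- plate_lug (a point): Grip point in the plate's end lug, a wooden block 28 mm wide (plate y), 40 mm high, standing out 58 mm beyond the plate's -x edge. The point is 120 mm from the plate's centre along its -x, 22 mm above its underside; axes as the plate. The rack's top board begins about 105 mm from it. Drawn 135 mm along its -x the plate is clear of the rack and can be lifted.
- plate_handle (a point): Centre handle of the plate: an upright wooden block 40 mm long (plate x), 24 mm wide (plate y), from 14 to 60 mm above the plate's underside. The point is over the plate's centre, 40 mm above the underside; axes as the plate. At the start it is under the rack's top board, out of reach from above. The plate hangs level from it (balanced by a 6 mm thick steel strap at the +x edge).
- bed_seat (a point): Centre of the top of the fixed press bed, a 230 x 230 mm plywood board, top 30 mm above the bench. Two steel dowels 12 mm across, 20 mm high, stand at (0, +-74 mm) in its axes; their upper 8 mm taper to 4 mm, so a plate within about 4 mm finds its place. Seated, plate_seat lies on this point, x along this x (either way round).
- rack: Fixed low wooden stock rack, open at front (-x) and back: side walls 18 mm thick, 234 mm apart inside; top board 200 mm (x) by 270 mm (y), underside 100 mm above the bench, boards on it up to 151 mm. Origin on the bench under its centre; the plate starts centred about 85 mm in front (-x) of it.
- knob1_grip (a point): Black bar knob 1 of the plate, near the lug end (-x), -y side at (-66, -68) mm from the plate's centre, diagonally opposite knob 3. The bar is 60 mm long (this point's x), 15 mm wide (this point's y), 28 mm high; the point is its centre on the turning axis, 40 mm above the plate's underside, 26 mm above its top face. The bar turns with the knob; z up.
- knob1 (a joint): Turn of knob 1, clockwise seen from above, rad: starts slack between 0 and 0.25, stop at 1.57. At 0 the bar lies along the plate (plate x), half-way (0.79) at 45 degrees, at the stop square across it (plate y). Light friction (0.06 N m) holds it where it is left.
- knob2_grip (a point): Black bar knob 2 of the plate, near the far end (+x), -y side at (66, -68) mm from the plate's centre, diagonally opposite knob 4. The bar is 60 mm long (this point's x), 15 mm wide (this point's y), 28 mm high; the point is its centre on the turning axis, 40 mm above the plate's underside, 26 mm above its top face. The bar turns with the knob; z up.
- knob2 (a joint): Turn of knob 2, clockwise seen from above, rad: starts slack between 0 and 0.25, stop at 1.57. At 0 the bar lies along the plate (plate x), half-way (0.79) at 45 degrees, at the stop square across it (plate y). Light friction (0.06 N m) holds it where it is left.
- knob3_grip (a point): Black bar knob 3 of the plate, near the far end (+x), +y side at (66, 68) mm from the plate's centre, diagonally opposite knob 1. The bar is 60 mm long (this point's x), 15 mm wide (this point's y), 28 mm high; the point is its centre on the turning axis, 40 mm above the plate's underside, 26 mm above its top face. The bar turns with the knob; z up.
- knob3 (a joint): Turn of knob 3, clockwise seen from above, rad: starts slack between 0 and 0.25, stop at 1.57. At 0 the bar lies along the plate (plate x), half-way (0.79) at 45 degrees, at the stop square across it (plate y). Light friction (0.06 N m) holds it where it is left.
- knob4_grip (a point): Black bar knob 4 of the plate, near the lug end (-x), +y side at (-66, 68) mm from the plate's centre, diagonally opposite knob 2. The bar is 60 mm long (this point's x), 15 mm wide (this point's y), 28 mm high; the point is its centre on the turning axis, 40 mm above the plate's underside, 26 mm above its top face. The bar turns with the knob; z up.
- knob4 (a joint): Turn of knob 4, clockwise seen from above, rad: starts slack between 0 and 0.25, stop at 1.57. At 0 the bar lies along the plate (plate x), half-way (0.79) at 45 degrees, at the stop square across it (plate y). Light friction (0.06 N m) holds it where it is left.
- tape: Bystander, leave alone: roll of yellow tape, 100 mm across, 24 mm high, lying flat.
- offcut: Bystander, leave alone: dark wood offcut 110 x 45 x 22 mm.
- glue: Bystander, leave alone: white glue bottle, 60 mm across, 190 mm high, upright.
- clamp: Bystander, leave alone: blue bar clamp about 300 mm long lying flat, 26 mm high.
- driver: Bystander, leave alone: screwdriver about 200 mm long.
- jar: Bystander, leave alone: amber jar with steel lid, 70 mm across, 90 mm high.

How it is judged:
On the way, in this order (a step that is already met when the one before it is completed fails the run):
1. the plate drawn out clear of the rack and set down flat on the bench, let go (horizontal distance between plate_seat and rack above 0.19 m and height (world z) of plate_seat below 0.005 m and angle between plate_seat's own z axis and vertical below 0.03 rad and contact force between the fingers and plate below 0.2 N), for 0.1 s.
2. the plate flat on the bed over both dowels, all four knobs still slack (none turned past 0.4 rad) (horizontal distance between plate_seat and bed_seat below 0.006 m and z of plate_seat in the frame of bed_seat below 0.003 m and angle between the x axis of plate_seat and the x axis of bed_seat, either way round below 0.07 rad and angle between plate_seat's own z axis and vertical below 0.03 rad and value of joint each of knob1, knob2, knob3, knob4 below 0.4 rad), for 0.2 s.
3. first round done: every knob between 0.45 and 1.2 rad, plate seated (horizontal distance between plate_seat and bed_seat below 0.006 m and z of plate_seat in the frame of bed_seat below 0.003 m and angle between the x axis of plate_seat and the x axis of bed_seat, either way round below 0.07 rad and angle between plate_seat's own z axis and vertical below 0.03 rad and value of joint knob1 between 0.45 and 1.2 rad and value of joint knob2 between 0.45 and 1.2 rad and value of joint knob3 between 0.45 and 1.2 rad and value of joint knob4 between 0.45 and 1.2 rad), for 0.1 s.
At the end, for the whole second after the job is handed in: The plate lies on the bed over both dowels (centre within 6 mm, underside within 3 mm of the bed's top, turned less than 0.07 rad from it either way round, tilt under 0.03 rad) and all four knobs are turned past 1.35 rad (stop at 1.57) (horizontal distance between plate_seat and bed_seat below 0.006 m and z of plate_seat in the frame of bed_seat below 0.003 m and angle between the x axis of plate_seat and the x axis of bed_seat, either way round below 0.07 rad and angle between plate_seat's own z axis and vertical below 0.03 rad and value of joint each of knob1, knob2, knob3, knob4 above 1.35 rad); the robot touches nothing.
It fails at once if star order broken in the first round: two neighbouring knobs past 0.4 rad while the other two are still slack ((value of joint each of knob1, knob2 above 0.4 rad and value of joint each of knob3, knob4 below 0.4 rad) or (value of joint each of knob2, knob3 above 0.4 rad and value of joint each of knob4, knob1 below 0.4 rad) or (value of joint each of knob3, knob4 above 0.4 rad and value of joint each of knob1, knob2 below 0.4 rad) or (value of joint each of knob4, knob1 above 0.4 rad and value of joint each of knob2, knob3 below 0.4 rad)).
It fails at once if star order broken in the second round: two neighbouring knobs past 1.25 rad while the other two are not ((value of joint each of knob1, knob2 above 1.25 rad and value of joint each of knob3, knob4 below 1.25 rad) or (value of joint each of knob2, knob3 above 1.25 rad and value of joint each of knob4, knob1 below 1.25 rad) or (value of joint each of knob3, knob4 above 1.25 rad and value of joint each of knob1, knob2 below 1.25 rad) or (value of joint each of knob4, knob1 above 1.25 rad and value of joint each of knob2, knob3 below 1.25 rad)).
It fails at once if a knob taken past 1.25 rad while another is still short of 0.45 rad (value of joint any of knob1, knob2, knob3, knob4 above 1.25 rad and value of joint any of knob1, knob2, knob3, knob4 below 0.45 rad).
It fails at once if the plate dropped onto the bed (faster than 0.4 m/s over it) (horizontal distance between plate_seat and bed_seat below 0.015 m and z of plate_seat in the frame of bed_seat below 0.04 m and linear speed of plate above 0.4 m/s).
It fails at once if a bystander pushed more than 40 mm (distance of any of tape, offcut, glue, clamp, driver, jar from where it was at the start of the episode above 0.04 m).
It also fails if it takes over 72 s, if anything falls off the work surface, if the arm or the gripper's body presses on something with over 40 N, if the wrist force passes 120 N, or if a joint passes its speed limit or range.

## Working session

There is one attempt and no reset: what is moved stays moved. The work goes in short steps, Python scripts to look and compute and a shell command to move; the robot and the scene stay as the last step left them, time stands still between calls to the robot, and variables do not carry over. Pictures are saved under pics/ and viewed, at most 10 in all, crops included, and the job is handed in when it is done.

```bash
mkdir -p pics; ls
python3 - <<'E'
from plant import robot, read_camera
import cv2,numpy as np
for n in("top","side"):
    c=read_camera(n);cv2.imwrite(f"pics/{n}0.png",c["image"]);print(n,c["K"].tolist(),np.round(c["extrinsics"],4).tolist())
s=robot.read_state();print(s)
E
```

```text
pics
top [[438.7226163878224, 0.0, 315.8819061928434], [0.0, 438.7226163878224, 235.95563023507782], [0.0, 0.0, 1.0]] [[-0.0663, -0.9978, 0.0006, 0.0247], [-0.9756, 0.0647, -0.2096, 0.58], [0.2091, -0.0145, -0.9778, 1.2326], [0.0, 0.0, 0.0, 1.0]]
side [[585.8792806927804, 0.0, 326.96719299803686], [0.0, 585.8792806927804, 243.91376911609382], [0.0, 0.0, 1.0]] [[0.9995, -0.0309, 0.0114, -0.5592], [-0.0082, -0.5693, -0.8221, 0.0388], [0.0319, 0.8216, -0.5692, 1.8011], [0.0, 0.0, 0.0, 1.0]]
{'t': 0.1, 'q': array([ 1.09056406e+00,  1.31062734e-01,  1.48916710e+00, -1.82888467e-05,
        1.52299942e+00, -8.54249485e-02]), 'dq': array([ 0.0005668 , -0.00152025, -0.00227878,  0.00105737, -0.00185785,
       -0.00145681]), 'joint_torque': array([ 1.69766041e-03, -5.61340284e+01, -4.93094623e+01,  7.70320930e-02,
        2.90682324e-02, -8.80335932e-06]), 'tool_pos': array([0.23054087, 0.55338778, 0.21770783]), 'orientation': array([-6.16054258e-01, -3.08014872e+00,  2.47628619e-03]), 'force': array([-0.51650393,  0.23146594, -0.28785578]), 'wrist_torque': array([-0.00308432, -0.02459366, -0.0229922 ]), 'gripper_force': 0.0, 'opening': 0.09296353657770547}
```

View pics/top0.png

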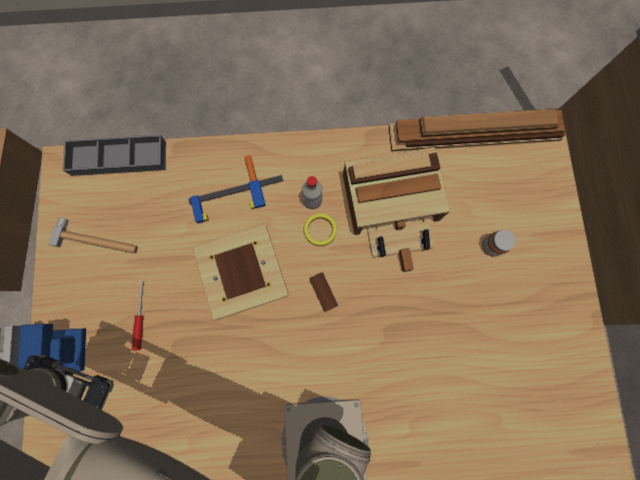

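View pics/side0.png

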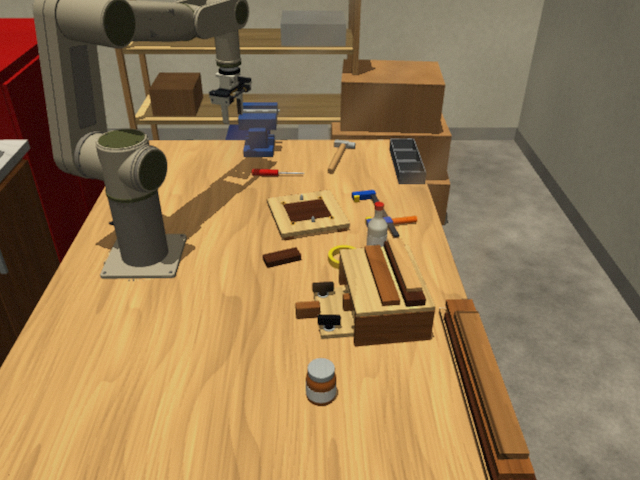

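Top view: robot base is at about (325,455), the bed at (240,272) with dowels near (216,279) and (264,263), the rack at (395,192), the lug at (406,260), and the visible knobs at (381,247) and (426,240). I'll zoom in for closer pixel positions.

```bash
cat > h.py <<'E'
from plant import robot, read_camera, job
import cv2,numpy as np
def cast(c,uv,z):
    R,t=c["extrinsics"][:3,:3],c["extrinsics"][:3,3]
    o=-R.T@t; d=R.T@np.linalg.inv(c["K"])@np.array([uv[0],uv[1],1.])
    return (o+d*(z-o[2])/d[2])[:2]
def proj(c,p):
    q=c["K"]@(c["extrinsics"][:3,:3]@np.array(p)+c["extrinsics"][:3,3]); return q[:2]/q[2]
def tri(cs,uvs):
    P=[c["K"]@c["extrinsics"][:3] for c in cs]
    X=cv2.triangulatePoints(P[0],P[1],np.array(uvs[0],float),np.array(uvs[1],float))[:,0]; return X[:3]/X[3]
def blobs(img,mask,amin=20):
    n,l,s,ce=cv2.connectedComponentsWithStats(mask.astype(np.uint8)); 
    out=[]
    for i in range(1,n):
        if s[i,4]>=amin:
            pts=np.argwhere(l==i)[:,::-1].astype(np.float32)
            out.append((s[i,4],ce[i].round(1).tolist(),[np.round(v,1) for v in cv2.minAreaRect(pts)]))
    return out
E
python3 - <<'E'
from h import *
i=cv2.imread("pics/top0.png")
a=cv2.resize(i[220:325,185:300],None,fx=3.5*1,fy=3.5,interpolation=cv2.INTER_CUBIC)
b=cv2.resize(i[190:295,345:460],None,fx=3.5,fy=3.5,interpolation=cv2.INTER_CUBIC)
cv2.imwrite("pics/z0.png",np.hstack([a,b]))
E
```

```text
(no output)
```

View pics/z0.png

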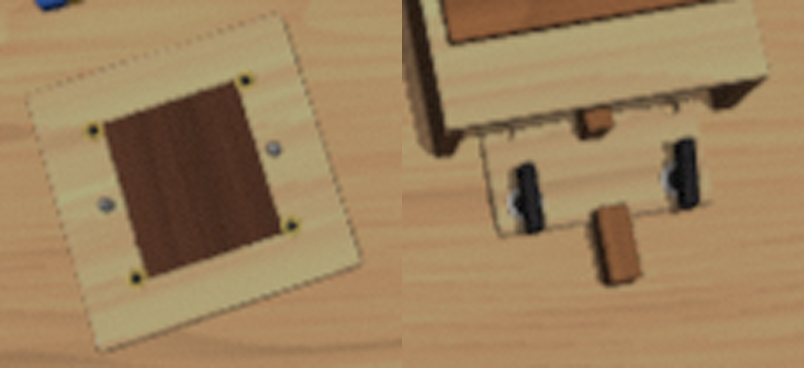

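Zoom: bed corners, dowels at zoom (107,205) and (274,149), lug top around (616,245), near knobs at (530,198) and (686,174).

Run:
```python
from h import *
c=read_camera("top"); i=c["image"]; s=read_camera("side")
L=lambda x,y:(185+(x+.5)/3.5-.5,220+(y+.5)/3.5-.5)
R=lambda x,y:(345+(x-402+.5)/3.5-.5,190+(y+.5)/3.5-.5)
cor=np.array([cast(c,L(*p),.03) for p in[(28,93),(283,13),(361,265),(98,352)]]);print("bedcor",cor.round(4).tolist(),cor.mean(0))
d=np.array([cast(c,L(*p),.045) for p in[(107,205),(274,149)]]);print("dow",d,d.mean(0),np.linalg.norm(d[0]-d[1]))
v=d[0]-d[1];print("bed yaw from y axis",np.degrees(np.arctan2(-v[0],v[1])))
h=np.array([cast(c,L(*p),.03) for p in[(93,130),(245,80),(291,225),(136,278)]]);print("gold mean",h.mean(0))
for a,b in((0,3),(1,2)):
    v=cor[a]-cor[b];print(np.degrees(np.arctan2(v[1],v[0])))
for a,b in((0,1),(3,2)):
    v=cor[a]-cor[b];print(np.degrees(np.arctan2(-v[0],v[1])))
lug=np.array([cast(c,R(*p),.04) for p in[(593,210),(625,205),(640,278),(605,285)]]);print("lug",lug.round(4).tolist(),lug.mean(0))
f=np.array([cast(c,R(*p),.014) for p in[(500,237),(712,203)]]);v=f[0]-f[1];print("front",f,f.mean(0),np.linalg.norm(v),np.degrees(np.arctan2(-v[0],v[1])))
k=np.array([cast(c,R(*p),.054) for p in[(531,198),(687,174)]]);v=k[0]-k[1];print("knobs",k,k.mean(0),np.linalg.norm(v),np.degrees(np.arctan2(-v[0],v[1])))
# rack top front edge z=.1
r=np.array([cast(c,R(*p),.1) for p in[(443,130),(765,76)]]);v=r[0]-r[1];print("rack",r,r.mean(0),np.linalg.norm(v),np.degrees(np.arctan2(-v[0],v[1])))
# side-view check of dowels etc
print("other:",{n:cast(c,p,z).round(3).tolist() for n,p,z in[("tape",(320,230),.02),("offcut",(323,292),.02),("glue",(312,182),.19),("jar",(503,241),.09),("clamp",(256,190),.02),("driver",(137,333),.02)]})
import cv2
from scipy.spatial.transform import Rotation as Ro
st=robot.read_state();print(Ro.from_rotvec(st["orientation"]).as_matrix().round(3))
```

```text
bedcor [[0.5801, 0.3576], [0.6363, 0.136], [0.4145, 0.0799], [0.3573, 0.3014]] [0.49706017 0.21874835]
dow [[0.47714699 0.28837398]
 [0.51516726 0.14708374]] [0.49615713 0.21772886] 0.14631635290607173
bed yaw from y axis 15.061150397501192
gold mean [0.49785847 0.21982835]
14.17296189600213
14.19458622561661
14.230909445564073
14.476187999159201
lug [[0.5269, -0.2591], [0.5294, -0.2868], [0.4663, -0.2925], [0.4623, -0.2624]] [ 0.49622047 -0.27522096]
front [[ 0.51298356 -0.18164292]
 [ 0.53058266 -0.36839166]] [ 0.52178311 -0.27501729] 0.18757616912650954 5.383624570277043
knobs [[ 0.53822455 -0.20516087]
 [ 0.55006871 -0.33894803]] [ 0.54414663 -0.27205445] 0.13431042223773318 5.059196350085574
rack [[ 0.59130316 -0.13102888]
 [ 0.61941045 -0.40074436]] [ 0.60535681 -0.26588662] 0.2711760679239668 5.949370135379207
other: {'tape': [0.607, -0.028], 'offcut': [0.418, -0.024], 'glue': [0.703, -0.011], 'jar': [0.524, -0.55], 'clamp': [0.748, 0.162], 'driver': [0.336, 0.524]}
[[-0.923  0.385 -0.001]
 [ 0.385  0.923 -0.001]
 [ 0.    -0.001 -1.   ]]
```

```bash
python3 -m inch '[12,-38,0,3,100, 24,-76,0,6,100, 36,-114,0,9,100, 48,-152,0,12,100, 60,-190,0,15,100, 72,-228,0,18,100, 84,-266,0,21,100, 96,-304,0,24,100, 108,-342,0,26,100, 120,-380,0,28,100]' 20
python3 -m inch '[12,-38,0,0,100, 24,-76,0,0,100, 36,-114,0,0,100, 48,-152,0,0,100, 60,-190,0,0,100, 72,-228,0,0,100, 84,-266,0,0,100, 96,-304,0,0,100, 108,-342,0,0,100, 120,-380,0,0,100]'
python3 -m inch '[10,-36,-20,0,100, 20,-72,-50,0,100, 20,-72,-80,0,100, 20,-72,-110,0,100, 20,-72,-130,0,100, 20,-72,-130,0,100, 20,-72,-130,0,100]'
```

```text
t: 1.03
tool_pos: [0.3507, 0.1721, 0.2187]
orientation: [-0.151, 3.137, 0.0]
force: [1.5, 0.4, -0.2]
opening: 0.0929
gripper_force: 0.0
t: 1.87
tool_pos: [0.4708, -0.2083, 0.2185]
orientation: [-0.147, 3.138, 0.0]
force: [0.3, 1.1, 0.3]
opening: 0.0929
gripper_force: 0.0
t: 2.45
tool_pos: [0.4897, -0.2774, 0.0875]
orientation: [0.147, -3.135, -0.003]
force: [0.3, 1.0, -0.3]
opening: 0.093
gripper_force: 0.0
```

```bash
python3 -m inch '[0,0,-30,0,100, 0,0,-60,0,100, 0,0,-75,0,100, 0,0,-82,0,100, 0,0,-82,0,100, 0,0,-82,0,0, 0,0,-82,0,0, 0,0,-82,0,0, 0,0,-82,0,0, 0,0,-82,0,0]' 25
python3 - <<'E'
from h import *
c=read_camera("top");cv2.imwrite("pics/lug.png",cv2.resize(c["image"][170:330,300:480],None,fx=3.5,fy=3.5))
E
```

```text
t: 3.28
tool_pos: [0.4914, -0.2786, 0.0076]
orientation: [-0.147, 3.137, -0.002]
force: [-0.3, 0.5, 0.2]
opening: 0.0643
gripper_force: 0.0
```

View pics/lug.png

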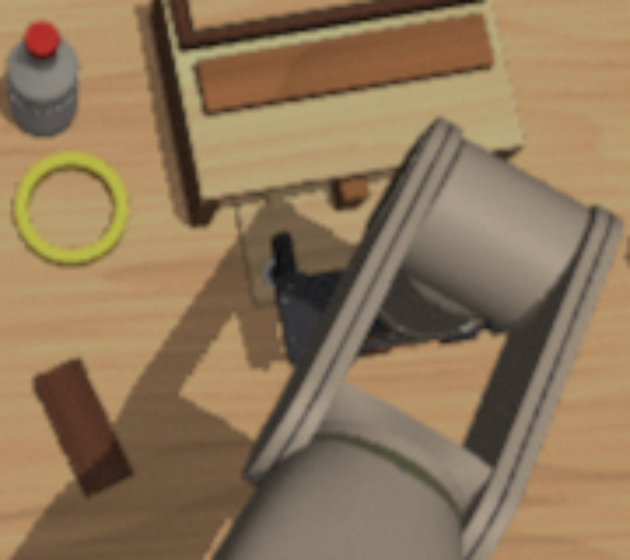

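The image shows the gripper body over the lug (crop about (380,310)), with the plate unmoved. The fingers are slow, so I'll keep closing.

```bash
python3 -m inch '[0,0,0,0,0, 0,0,0,0,0, 0,0,0,0,0, 0,0,0,0,0, 0,0,0,0,0, 0,0,0,0,0, 0,0,0,0,0, 0,0,0,0,0, 0,0,0,0,0]' 25
```

```text
t: 4.08
tool_pos: [0.4907, -0.2782, 0.0065]
orientation: [0.147, -3.138, 0.0]
force: [0.2, -1.3, -0.3]
opening: 0.0279
gripper_force: 25.0
```

```bash
python3 -m inch '[-12,-1,0,0,0, -26,-2.5,0,0,0, -42,-4,0,0,0, -58,-5.5,0,0,0, -74,-7,0,0,0, -90,-8.5,0,0,0, -106,-10,0,0,0, -122,-11.5,0,0,0, -136,-13,0,0,0, -142,-14,0,0,0]'
python3 -m inch '[0,0,0,0,0, 0,0,-2,0,0, 0,0,-2,0,60, 0,0,-2,0,60, 0,0,-2,0,60, 0,0,-2,0,60, 0,0,-2,0,60, 0,0,-2,0,60, 0,0,-2,0,60]'
python3 -m inch '[0,0,30,0,60, 0,0,65,0,60, 0,0,100,0,60, -20,0,130,0,60, -60,0,150,0,60, -100,0,150,0,60, -100,0,150,0,60]'
python3 - <<'E'
from h import *
c=read_camera("top");cv2.imwrite("pics/t2.png",c["image"]);cv2.imwrite("pics/out.png",cv2.resize(c["image"][190:320,330:460],None,fx=4,fy=4,interpolation=cv2.INTER_CUBIC))
E
```

```text
t: 4.92
tool_pos: [0.3479, -0.2921, 0.0067]
orientation: [-0.147, 3.138, 0.0]
force: [0.7, 0.9, -1.5]
opening: 0.0278
gripper_force: 25.0
t: 5.67
tool_pos: [0.3488, -0.292, 0.0045]
orientation: [0.148, -3.138, -0.0]
force: [-1.6, -0.1, -0.4]
opening: 0.0558
gripper_force: 0.0
t: 6.25
tool_pos: [0.246, -0.2922, 0.1562]
orientation: [0.129, -3.137, 0.006]
force: [0.3, 0.0, -0.7]
opening: 0.0558
gripper_force: 0.0
```

View pics/out.png

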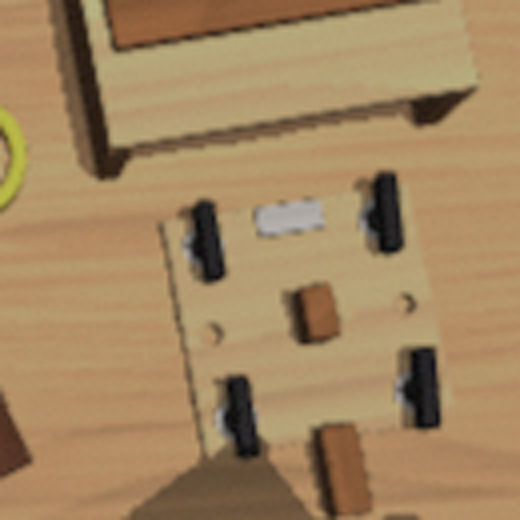

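The plate is clear of the rack, flat: holes at crop (213,335)/(405,303), handle top near (321,311), knobs at (209,240), (387,212), (424,386), (241,416).

Run:
```python
from h import *
c=read_camera("top")
R=lambda x,y:(330+(x+.5)/4-.5,190+(y+.5)/4-.5)
an=lambda v:np.degrees(np.arctan2(-v[0],v[1]))
h=[cast(c,R(*p),.014) for p in((213,335),(405,303))];print("holes",h,(h[0]+h[1])/2,an(h[0]-h[1]),np.linalg.norm(h[0]-h[1]))
print("handle",cast(c,R(321,311),.06))
k=np.array([cast(c,R(*p),.054) for p in((209,240),(387,212),(424,386),(241,416))])
print("knobs",k,k.mean(0),an(k[0]-k[1]),an(k[3]-k[2]))
```

```text
holes [array([ 0.46241435, -0.20778209]), array([ 0.47696144, -0.35469536])] [ 0.46968789 -0.28123872] 5.654891990641923 0.1476317263614864
handle [ 0.46931536 -0.2804208 ]
knobs [[ 0.52796445 -0.20526546]
 [ 0.54019624 -0.33867118]
 [ 0.4107109  -0.35012549]
 [ 0.39798106 -0.21569167]] [ 0.46921316 -0.27743845] 5.238725397879406 5.409337799295036
```

```bash
python3 -m inch '[40,2,0,0,70, 80,4,0,0,70, 120,6,0,0,70, 160,8,0,0,70, 200,10,0,0,70, 220,12,0,0,70, 220,12,-30,0,70, 220,12,-50,0,70, 220,12,-50,0,70, 220,12,-50,0,70]' 45
```

```text
t: 7.18
tool_pos: [0.4695, -0.2777, 0.1024]
orientation: [0.148, -3.133, -0.004]
force: [0.4, 0.9, 0.2]
opening: 0.0652
gripper_force: 0.0
```

```bash
python3 -m inch '[0,-2.5,-30,0,70, 0,-2.5,-60,0,70, 0,-2.5,-80,0,70, 0,-2.5,-80,0,70, 0,-2.5,-80,0,0, 0,-2.5,-80,0,0, 0,-2.5,-80,0,0, 0,-2.5,-80,0,0, 0,-2.5,-80,0,0, 0,-2.5,-80,0,0]' 45
python3 -m inch '[0,0,0,0,0, 0,0,0,0,0, 0,0,0,0,0, 0,0,0,0,0, 0,0,0,0,0]'
```

```text
t: 8.02
tool_pos: [0.4705, -0.2823, 0.0256]
orientation: [0.145, -3.138, 0.003]
force: [0.3, 0.1, -0.6]
opening: 0.0294
gripper_force: 0.0
t: 8.43
tool_pos: [0.4702, -0.2819, 0.0252]
orientation: [0.145, -3.137, 0.001]
force: [-1.2, 2.1, 6.2]
opening: 0.0234
gripper_force: 45.0
```

```bash
python3 -m inch '[0,0,10,0,0, 0,0,30,0,0, 0,0,55,0,0, 0,0,75,0,0, 0,20,80,0,0, 2,50,80,1,0, 4,85,80,2,0, 6,122,80,3,0, 8,160,80,4,0, 10,198,80,5,0]'
python3 -m inch '[2,38,0,1,0, 4,76,0,2,0, 6,114,0,3,0, 8,152,0,4,0, 10,190,0,4,0, 12,225,0,4,0, 14,255,0,4,0, 16,280,0,4,0, 17,295,0,4,0, 18,302,0,4,0]'
python3 -m inch '[0,0,0,0,0, 0,0,0,0,0, 0,0,0,0,0]'
python3 - <<'E'
from h import *
for n in("top","side"):
    c=read_camera(n);cv2.imwrite(f"pics/{n}3.png",c["image"])
a=cv2.imread("pics/top3.png")[190:340,160:310];b=cv2.imread("pics/side3.png")[150:275,240:390]
cv2.imwrite("pics/hov.png",np.hstack([cv2.resize(a,(450,450)),cv2.resize(b,(350,450))]) if 0 else np.hstack([cv2.resize(a,(400,400),interpolation=cv2.INTER_CUBIC),cv2.resize(b,(400,400))]))
E
```

```text
t: 9.27
tool_pos: [0.4788, -0.0823, 0.1042]
orientation: [0.282, -3.126, 0.001]
force: [1.1, 0.2, -5.1]
opening: 0.0238
gripper_force: 45.0
t: 10.1
tool_pos: [0.4969, 0.2201, 0.1041]
orientation: [0.394, -3.114, 0.001]
force: [-0.3, 0.0, -5.1]
opening: 0.0237
gripper_force: 45.0
t: 10.35
tool_pos: [0.4977, 0.2169, 0.1043]
orientation: [0.389, -3.115, 0.003]
force: [-0.8, -0.4, -5.7]
opening: 0.0236
gripper_force: 45.0
```

View pics/hov.png

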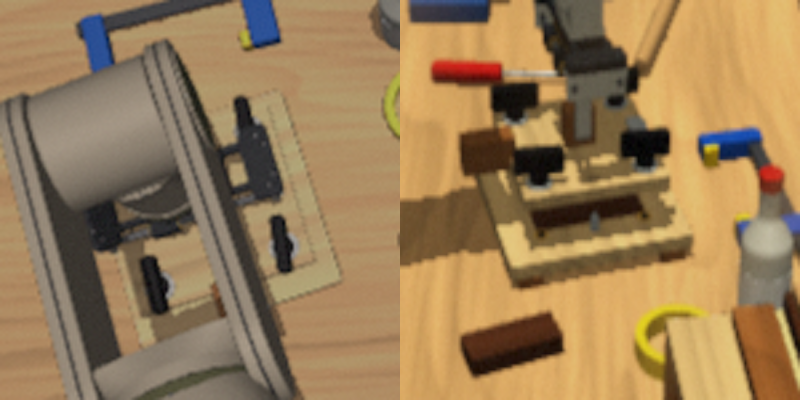

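The plate hangs level over the bed, nearly concentric, with one dowel visible at crop (595,222) below its edge. Lowering gently.

```bash
python3 -m inch '[0,1,-10,0,0, 0,1,-20,0,0, 0,1,-26,0,0, 0,1,-29,0,0, 0,1,-32,0,0, 0,1,-35,0,0, 0,1,-38,0,0, 0,1,-40,0,0, 0,1,-40,0,0]'
```

```text
t: 11.2
tool_pos: [0.4977, 0.2191, 0.0642]
orientation: [0.391, -3.115, 0.002]
force: [0.5, 0.7, -5.2]
opening: 0.024
gripper_force: 45.0
```

```bash
python3 -m inch '[0,0,-3,0,0, 0,0,-5,0,0, 0,0,-7,0,0, 0,0,-8.5,0,0, 0,0,-9.5,0,0, 0,0,-9.5,0,0]'
```

```text
t: 11.7
tool_pos: [0.4981, 0.2191, 0.0553]
orientation: [0.391, -3.116, 0.001]
force: [0.5, -1.0, -4.3]
opening: 0.0236
gripper_force: 45.0
```

Nearly down; press another 1.5 mm, release, rise and stand aside to look.

```bash
python3 -m inch '[0,0,-1,0,0, 0,0,-1.5,0,0, 0,0,-1.5,0,0, 0,0,-1.5,0,40, 0,0,-1.5,0,60, 0,0,-1.5,0,60, 0,0,-1.5,0,60, 0,0,-1.5,0,60, 0,0,-1.5,0,60, 0,0,-1.5,0,60]'
python3 -m inch '[0,0,30,0,60, 0,0,60,0,60, 0,0,95,0,60, 0,-20,120,0,60, 0,-60,120,0,60, 0,-100,120,0,60, 0,-140,120,0,60, 0,-180,120,0,60, 0,-220,120,0,60]'
python3 - <<'E'
from h import *
for n in("top","side"):
    c=read_camera(n);cv2.imwrite(f"pics/{n}4.png",c["image"])
a=cv2.imread("pics/top4.png")[205:340,180:315]
cv2.imwrite("pics/seat.png",cv2.resize(a,None,fx=4,fy=4,interpolation=cv2.INTER_CUBIC))
E
```

```text
t: 12.53
tool_pos: [0.4979, 0.2191, 0.0536]
orientation: [0.391, -3.116, 0.001]
force: [0.2, 0.2, 0.2]
opening: 0.0555
gripper_force: 0.0
t: 13.28
tool_pos: [0.4976, -0.0025, 0.1738]
orientation: [0.392, -3.116, 0.002]
force: [1.4, 0.0, -0.3]
opening: 0.0558
gripper_force: 0.0
```

View pics/seat.png

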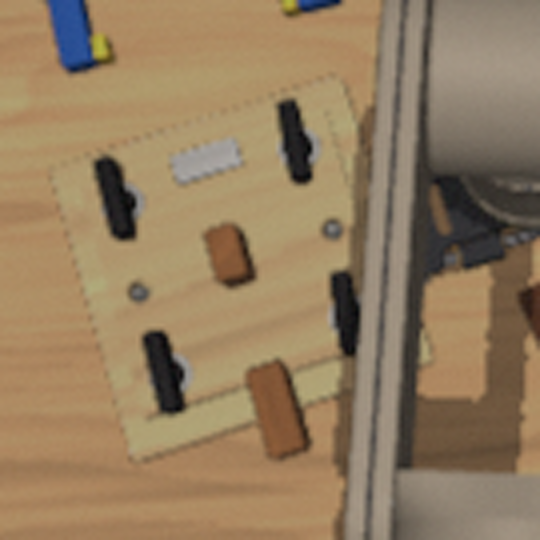

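The plate sits on the bed with both dowels showing in the holes (138,292)/(332,229); knob bars at (116,199), (296,141), (345,313), (165,372) lie along plate x.

Run:
```python
from h import *
c=read_camera("top"); img=c["image"][205:340,180:315]
R=lambda x,y:(180+(x+.5)/4-.5,205+(y+.5)/4-.5)
an=lambda v:np.degrees(np.arctan2(-v[0],v[1]))
d=[cast(c,R(*p),.049) for p in((138,292),(332,229))];m=(d[0]+d[1])/2;print("dow",m,an(d[0]-d[1]))
k=np.array([cast(c,R(*p),.084) for p in((116,199),(296,141),(345,313),(165,372))])
print("k3,k2,k1,k4",k.round(4).tolist(),k.mean(0),an(k[0]-k[1]),an(k[3]-k[2]))
print("handle",cast(c,R(227,248),.09))
# bar angles (ends): 
for n,a,b in(("k3",(104,160),(126,238)),("k2",(288,102),(301,180)),("k4",(154,333),(175,410)),("k1",(338,273),(350,352))):
    p=cast(c,R(*a),.084)-cast(c,R(*b),.084);print(n,np.degrees(np.arctan2(p[1],p[0])),np.linalg.norm(p))
for cx,yaw in((np.array([.497,.2188]),14.4),):
    w=np.radians(yaw);Rm=np.array([[np.cos(w),-np.sin(w)],[np.sin(w),np.cos(w)]])
    for n,p in(("1",(-66,-68)),("2",(66,-68)),("3",(66,68)),("4",(-66,68))):print(n,(cx+Rm@np.array(p)/1e3).round(4))
print(robot.read_state()["tool_pos"])
```

```text
dow [0.49707631 0.21905992] 14.505071372963602
k3,k2,k1,k4 [[0.5419, 0.2974], [0.5759, 0.1669], [0.4493, 0.1369], [0.4163, 0.2649]] [0.49584952 0.21650567] 14.58116718599246 14.481231059240194
handle [0.5003044  0.21786099]
k3 14.440324820403958 0.059743826270592645
k2 7.132531305281379 0.05861517753267013
k4 13.948440783192638 0.05643391520440305
k1 6.175845768345918 0.05678598749651073
1 [0.45   0.1365]
2 [0.5778 0.1693]
3 [0.544  0.3011]
4 [0.4162 0.2683]
[ 0.49789559 -0.00349599  0.17370195]
```

```bash
python3 -m inch '[-12,38,0,-2,45, -24,76,-15,-4,45, -36,112,-30,-6,45, -48,140,-50,-8,45, -48,140,-70,-8,45, -48,140,-70,-8,45, -48,140,-70,-8,45]' 20
```

```text
t: 14.02
tool_pos: [0.4486, 0.1401, 0.1029]
orientation: [0.176, -3.133, 0.002]
force: [0.8, 0.5, 1.0]
opening: 0.042
gripper_force: 0.0
```

```bash
python3 -m inch '[1,-3,-25,0,45, 1,-3,-45,0,45, 1,-3,-45,0,45, 1,-3,-45,0,0, 1,-3,-45,0,0, 1,-3,-45,0,0, 1,-3,-45,0,0, 1,-3,-45,0,0, 1,-3,-45,0,0, 1,-3,-45,0,0]' 20
python3 -m inch '[0,0,0,-3,0, 0,0,0,-9,0, 0,0,0,-15,0, 0,0,0,-21,0, 0,0,0,-27,0, 0,0,0,-33,0, 0,0,0,-37.5,0, 0,0,0,-37.5,0, 0,0,0,-37.5,0]'
```

```text
t: 14.85
tool_pos: [0.452, 0.1364, 0.06]
orientation: [-0.173, 3.136, -0.001]
force: [-0.3, -0.3, 6.8]
opening: 0.0148
gripper_force: 20.0
t: 15.6
tool_pos: [0.4518, 0.1354, 0.06]
orientation: [0.846, 3.025, -0.002]
force: [-3.1, -5.3, 9.7]
opening: 0.0151
gripper_force: 20.0
```

```bash
python3 -m inch '[0,0,0,0,45, 0,0,0,0,45, 0,0,0,0,45, 0,0,0,0,45, 0,0,0,0,45, 0,0,25,0,45, 0,0,50,0,45, 10,18,55,7,45, 25,45,55,14,45, 40,72,55,21,45]' 20
python3 -m inch '[15,27,0,7,45, 32,57,0,14,45, 47,85,0,21,45, 53,94,0,24,45, 53,94,0,24,45, 53,94,0,24,45]'
```

```text
t: 16.43
tool_pos: [0.4921, 0.2089, 0.1148]
orientation: [0.272, 3.129, 0.0]
force: [0.1, -0.2, 0.0]
opening: 0.0418
gripper_force: 0.0
t: 16.93
tool_pos: [0.5435, 0.3023, 0.1129]
orientation: [0.376, -3.117, 0.002]
force: [0.2, -0.4, -0.4]
opening: 0.0422
gripper_force: 0.0
```

```bash
python3 -m inch '[0,-1,-28,0.7,45, 0,-1,-51,0.7,45, 0,-1,-51,0.7,45, 0,-1,-51,0.7,0, 0,-1,-51,0.7,0, 0,-1,-51,0.7,0, 0,-1,-51,0.7,0, 0,-1,-51,0.7,0, 0,-1,-51,0.7,0, 0,-1,-51,0.7,0]' 20
python3 -m inch '[0,0,0,-3,0, 0,0,0,-9,0, 0,0,0,-15,0, 0,0,0,-21,0, 0,0,0,-27,0, 0,0,0,-33,0, 0,0,0,-39,0, 0,0,0,-45,0, 0,0,0,-45,0, 0,0,0,-45,0]'
```

```text
t: 17.77
tool_pos: [0.5449, 0.3014, 0.0644]
orientation: [-0.396, 3.115, -0.001]
force: [-1.4, -1.9, 7.3]
opening: 0.0151
gripper_force: 20.0
t: 18.6
tool_pos: [0.5449, 0.3008, 0.0644]
orientation: [0.828, 3.03, -0.0]
force: [-1.9, -4.3, 8.0]
opening: 0.0149
gripper_force: 20.0
```

```bash
python3 -m inch '[0,0,0,0,45, 0,0,0,0,45, 0,0,0,0,45, 0,0,0,0,45, 0,0,0,0,45, 0,0,25,0,45, 0,0,50,0,45, 5,-20,50,7,45, 12,-48,50,14,45, 19,-76,50,21,45]' 20
python3 -m inch '[7,-28,0,7,45, 12,-48,0,13,45, 14,-55,0,17,45, 14,-55,0,17,45, 14,-55,0,17,45, 14,-55,0,17,45]'
```

```text
t: 19.43
tool_pos: [0.5633, 0.2252, 0.1134]
orientation: [-0.248, -3.132, 0.0]
force: [0.5, 0.0, 0.1]
opening: 0.0418
gripper_force: 0.0
t: 19.93
tool_pos: [0.5767, 0.1708, 0.1125]
orientation: [0.202, -3.134, 0.001]
force: [0.0, 1.2, 0.8]
opening: 0.0419
gripper_force: 0.0
```

```bash
python3 -m inch '[1,-1,-28,0,45, 1,-1,-50,0,45, 1,-1,-50,0,45, 1,-1,-50,0,0, 1,-1,-50,0,0, 1,-1,-50,0,0, 1,-1,-50,0,0, 1,-1,-50,0,0, 1,-1,-50,0,0, 1,-1,-50,0,0]' 20
python3 -m inch '[0,0,0,-3,0, 0,0,0,-9,0, 0,0,0,-15,0, 0,0,0,-21,0, 0,0,0,-27,0, 0,0,0,-33,0, 0,0,0,-38,0, 0,0,0,-38,0, 0,0,0,-38,0]'
python3 -m inch '[0,0,0,0,45, 0,0,0,0,45, 0,0,0,0,45, 0,0,0,0,45, 0,0,0,0,45, 0,0,25,0,45, 0,0,50,0,45, -12,8,50,7,45, -36,22,50,14,45, -68,42,50,21,45]'
python3 -m inch '[-32,20,0,7,45, -62,38,0,14,45, -85,51,0,21,45, -94,57,0,24,45, -94,57,0,24,45, -94,57,0,24,45]'
```

```text
t: 20.77
tool_pos: [0.579, 0.1695, 0.0642]
orientation: [-0.205, 3.134, -0.0]
force: [-0.9, 0.7, 6.5]
opening: 0.0148
gripper_force: 19.9
t: 21.52
tool_pos: [0.5789, 0.1691, 0.0642]
orientation: [0.828, 3.03, 0.001]
force: [-1.3, -0.6, 7.3]
opening: 0.0149
gripper_force: 19.9
t: 22.35
tool_pos: [0.511, 0.2105, 0.1134]
orientation: [0.255, 3.131, -0.0]
force: [-0.1, 0.8, 0.5]
opening: 0.0421
gripper_force: 0.0
t: 22.85
tool_pos: [0.4159, 0.2684, 0.1128]
orientation: [0.395, -3.116, 0.002]
force: [0.0, -1.4, -0.3]
opening: 0.0419
gripper_force: 0.0
```

Now knob 4, then stand aside and look to check the round.

```bash
python3 -m inch '[0,0,-28,0,45, 0,0,-50,0,45, 0,0,-50,0,45, 0,0,-50,0,0, 0,0,-50,0,0, 0,0,-50,0,0, 0,0,-50,0,0, 0,0,-50,0,0, 0,0,-50,0,0, 0,0,-50,0,0]' 20
python3 -m inch '[0,0,0,-3,0, 0,0,0,-9,0, 0,0,0,-15,0, 0,0,0,-21,0, 0,0,0,-27,0, 0,0,0,-33,0, 0,0,0,-39,0, 0,0,0,-45,0, 0,0,0,-45,0, 0,0,0,-45,0]'
python3 -m inch '[0,0,0,0,45, 0,0,0,0,45, 0,0,0,0,45, 0,0,0,0,45, 0,0,0,0,45, 0,0,25,0,45, 0,0,50,0,45, 10,-36,55,0,45, 20,-72,55,0,45, 20,-110,55,0,45]'
python3 -m inch '[0,-40,0,0,45, 0,-80,0,0,45, 0,-120,0,0,45, 0,-150,0,0,45]'
python3 - <<'E'
from h import *
c=read_camera("top");cv2.imwrite("pics/r1.png",cv2.resize(c["image"][205:340,180:315],None,fx=4,fy=4,interpolation=cv2.INTER_CUBIC))
E
```

```text
t: 23.68
tool_pos: [0.4171, 0.2684, 0.064]
orientation: [-0.396, 3.115, -0.001]
force: [0.3, -1.4, 7.0]
opening: 0.0148
gripper_force: 19.8
t: 24.52
tool_pos: [0.417, 0.2679, 0.064]
orientation: [0.828, 3.03, -0.0]
force: [-0.4, -4.5, 7.1]
opening: 0.0146
gripper_force: 19.9
t: 25.35
tool_pos: [0.4376, 0.1577, 0.1189]
orientation: [0.823, 3.031, 0.002]
force: [1.1, -0.7, 0.5]
opening: 0.0417
gripper_force: 0.0
t: 25.68
tool_pos: [0.4355, 0.0056, 0.1177]
orientation: [-0.827, -3.03, 0.001]
force: [1.1, -1.0, 0.4]
opening: 0.0415
gripper_force: 0.0
```

View pics/r1.png

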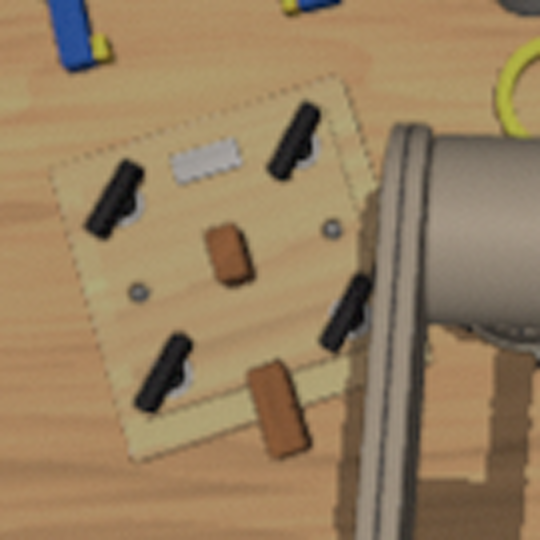

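All four bars stand at about 45° and the plate is unmoved, so round one is good. Second round, knob 1 first.

```bash
python3 -m inch '[4,36,0,0,45, 8,72,0,0,45, 12,108,0,0,45, 16,130,0,0,45, 16,130,0,0,45, 16,130,0,0,45]' 25
```

```text
t: 26.23
tool_pos: [0.4517, 0.1394, 0.1174]
orientation: [-0.822, -3.03, 0.001]
force: [0.4, -0.0, 0.5]
opening: 0.0417
gripper_force: 0.0
```

```bash
python3 -m inch '[0,-3,-30,0,45, 0,-3,-54,0,45, 0,-3,-54,0,45, 0,-3,-54,0,0, 0,-3,-54,0,0, 0,-3,-54,0,0, 0,-3,-54,0,0, 0,-3,-54,0,0, 0,-3,-54,0,0, 0,-3,-54,0,0]' 25
python3 -m inch '[0,0,0,-3,0, 0,0,0,-9,0, 0,0,0,-15,0, 0,0,0,-21,0, 0,0,0,-27,0, 0,0,0,-33,0, 0,0,0,-39,0, 0,0,0,-45,0, 0,0,0,-45,0, 0,0,0,-45,0]'
python3 -m inch '[0,0,0,0,45, 0,0,0,0,45, 0,0,0,0,45, 0,0,0,0,45, 0,0,0,0,45, 0,0,25,0,45, 0,0,50,0,45, 10,18,55,7,45, 25,45,55,14,45, 40,72,55,21,45]' 
python3 -m inch '[15,27,0,7,45, 32,57,0,14,45, 47,85,0,21,45, 53,93,0,24,45, 53,93,0,24,45, 53,93,0,24,45]'
```

```text
t: 27.07
tool_pos: [0.453, 0.1351, 0.0651]
orientation: [0.826, 3.03, 0.0]
force: [-1.2, -2.0, 7.4]
opening: 0.0149
gripper_force: 25.0
t: 27.9
tool_pos: [0.4522, 0.1345, 0.0651]
orientation: [-1.924, -2.483, 0.001]
force: [-6.0, -5.9, 12.5]
opening: 0.0149
gripper_force: 25.0
t: 28.73
tool_pos: [0.4932, 0.2079, 0.1198]
orientation: [1.432, 2.796, 0.003]
force: [0.4, 0.4, -1.0]
opening: 0.0415
gripper_force: 0.0
t: 29.23
tool_pos: [0.5446, 0.3003, 0.1179]
orientation: [-0.827, -3.028, 0.002]
force: [0.0, -0.6, 0.5]
opening: 0.0417
gripper_force: 0.0
```

```bash
python3 -m inch '[0,0,-30,0,45, 0,0,-54,0,45, 0,0,-54,0,45, 0,0,-54,0,0, 0,0,-54,0,0, 0,0,-54,0,0, 0,0,-54,0,0, 0,0,-54,0,0, 0,0,-54,0,0, 0,0,-54,0,0]' 25
python3 -m inch '[0,0,0,-3,0, 0,0,0,-9,0, 0,0,0,-15,0, 0,0,0,-21,0, 0,0,0,-27,0, 0,0,0,-33,0, 0,0,0,-39,0, 0,0,0,-45,0, 0,0,0,-45,0, 0,0,0,-45,0]'
python3 -m inch '[0,0,0,0,45, 0,0,0,0,45, 0,0,0,0,45, 0,0,0,0,45, 0,0,0,0,45, 0,0,25,0,45, 0,0,50,0,45, 5,-20,52,7,45, 12,-48,52,14,45, 19,-76,52,21,45]'
python3 -m inch '[7,-28,0,7,45, 12,-48,0,14,45, 14,-55,0,21,45, 14,-55,0,24,45, 14,-55,0,24,45, 14,-55,0,24,45]'
```

```text
t: 30.07
tool_pos: [0.5462, 0.3007, 0.0666]
orientation: [0.826, 3.03, 0.002]
force: [-0.9, 0.3, 7.3]
opening: 0.0142
gripper_force: 25.0
t: 30.9
tool_pos: [0.5455, 0.3, 0.0666]
orientation: [-1.924, -2.483, -0.001]
force: [-3.4, -3.0, 10.7]
opening: 0.0145
gripper_force: 25.0
t: 31.73
tool_pos: [0.5644, 0.2241, 0.1175]
orientation: [-1.427, -2.798, -0.002]
force: [0.1, -0.1, -0.3]
opening: 0.0418
gripper_force: 0.0
t: 32.23
tool_pos: [0.5779, 0.1691, 0.1165]
orientation: [-0.83, -3.028, 0.001]
force: [0.1, -0.3, 0.4]
opening: 0.0416
gripper_force: 0.0
```

```bash
python3 -m inch '[0,0,-30,0,45, 0,0,-53,0,45, 0,0,-53,0,45, 0,0,-53,0,0, 0,0,-53,0,0, 0,0,-53,0,0, 0,0,-53,0,0, 0,0,-53,0,0, 0,0,-53,0,0, 0,0,-53,0,0]' 25
python3 -m inch '[0,0,0,-3,0, 0,0,0,-9,0, 0,0,0,-15,0, 0,0,0,-21,0, 0,0,0,-27,0, 0,0,0,-33,0, 0,0,0,-39,0, 0,0,0,-45,0, 0,0,0,-45,0, 0,0,0,-45,0]'
python3 -m inch '[0,0,0,0,45, 0,0,0,0,45, 0,0,0,0,45, 0,0,0,0,45, 0,0,0,0,45, 0,0,25,0,45, 0,0,50,0,45, -12,8,52,7,45, -36,22,52,14,45, -68,42,52,21,45]'
python3 -m inch '[-32,20,0,7,45, -62,38,0,14,45, -85,51,0,21,45, -94,57,0,24,45, -94,57,0,24,45, -94,57,0,24,45]'
```

```text
t: 33.07
tool_pos: [0.5791, 0.1695, 0.0653]
orientation: [0.826, 3.03, 0.002]
force: [0.0, 0.1, 6.8]
opening: 0.015
gripper_force: 25.0
t: 33.9
tool_pos: [0.5787, 0.1692, 0.0653]
orientation: [-1.924, -2.483, -0.002]
force: [-3.2, -0.9, 8.3]
opening: 0.0152
gripper_force: 25.0
t: 34.73
tool_pos: [0.5111, 0.2106, 0.1165]
orientation: [1.434, 2.795, 0.002]
force: [-0.6, 1.1, -0.8]
opening: 0.042
gripper_force: 0.0
t: 35.23
tool_pos: [0.416, 0.2684, 0.1158]
orientation: [-0.827, -3.03, 0.0]
force: [0.3, -0.2, -0.6]
opening: 0.0419
gripper_force: 0.0
```

```bash
python3 -m inch '[0,0,-30,0,45, 0,0,-52,0,45, 0,0,-52,0,45, 0,0,-52,0,0, 0,0,-52,0,0, 0,0,-52,0,0, 0,0,-52,0,0, 0,0,-52,0,0, 0,0,-52,0,0, 0,0,-52,0,0]' 25
python3 -m inch '[0,0,0,-3,0, 0,0,0,-9,0, 0,0,0,-15,0, 0,0,0,-21,0, 0,0,0,-27,0, 0,0,0,-33,0, 0,0,0,-39,0, 0,0,0,-45,0, 0,0,0,-45,0, 0,0,0,-45,0]'
python3 -m inch '[0,0,0,0,45, 0,0,0,0,45, 0,0,0,0,45, 0,0,0,0,45, 0,0,0,0,45, 0,0,25,0,45, 0,0,50,0,45, 10,-36,60,0,45, 20,-72,60,0,45, 20,-110,60,0,45]'
python3 -m inch '[0,-40,0,0,45, 0,-80,0,0,45, 0,-120,0,0,45, 0,-160,0,0,45, 0,-190,0,0,45, 0,-190,0,0,45, 0,-190,0,0,45]'
python3 - <<'E'
from h import *
c=read_camera("top");cv2.imwrite("pics/r2.png",cv2.resize(c["image"][140:350,130:350],None,fx=2.8,fy=2.8,interpolation=cv2.INTER_CUBIC))
E
```

```text
t: 36.07
tool_pos: [0.4171, 0.2686, 0.065]
orientation: [0.827, 3.03, 0.002]
force: [0.2, -1.1, 5.5]
opening: 0.0147
gripper_force: 25.0
t: 36.9
tool_pos: [0.4169, 0.2685, 0.065]
orientation: [-1.924, -2.483, -0.004]
force: [-0.1, -1.7, 7.2]
opening: 0.015
gripper_force: 25.0
t: 37.73
tool_pos: [0.4377, 0.1576, 0.1252]
orientation: [1.92, 2.485, 0.005]
force: [1.0, 0.2, 0.1]
opening: 0.0417
gripper_force: 0.0
t: 38.32
tool_pos: [0.4358, -0.0332, 0.1236]
orientation: [-1.927, -2.479, -0.001]
force: [-0.0, -0.1, -0.4]
opening: 0.0418
gripper_force: 0.0
```

View pics/r2.png

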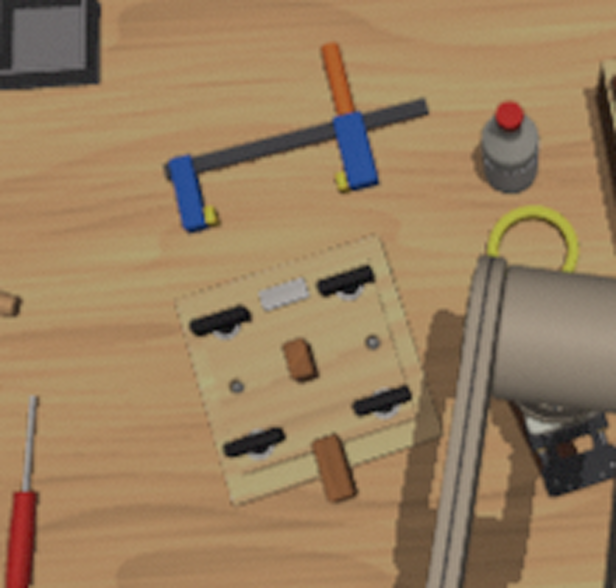

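All four bars, at (220,321), (346,281), (382,401) and (254,442), are square across the plate. It is still seated over both dowels, the bystanders in view haven't moved, and the arm is clear.

```bash
python3 -c "
from plant import job
print(job.close_job())"
```

```text
the job is handed in; nothing more can be done
None
```

The job is handed in at about 38 s of the 72 s allowed: the plate was drawn out, set down, and seated over both dowels. All four knobs were snugged to the stop in two star-order rounds, and the final picture agrees, though no verdict was returned.

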